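# Dock the cordless handpiece in its charging ring

### The arm

A 6-joint arm with a two-finger parallel gripper is mounted at the origin on the work surface. World frame = base frame: x ahead of the robot, y to its left, z up, the work surface at z = 0. Lengths are in m, angles in rad, forces in N, time in s.
With the tool pointing down it reaches from about 0.225 to 0.725 m from the base axis. Payload 3.1 kg.
Tool frame: the origin (TCP) lies between the finger pads; the fingertips stand 17 mm ahead of it and the grasp point (between the pads) lies 2 mm behind it; z points along the fingers, y is the line along which they close (so a half turn about z gives the same grasp; the last joint's range is limited). The gripper opens to 85 mm and grips with 20 to 120 N. Pads are 22 mm wide; open, the fingers measure 114 mm over their backs; the gripper's body (76 mm by 85 mm) begins 54 mm behind the grasp point. The pads swing forward as they close: fully open they stand 13 mm farther back than shut.
Start: joints at [-0.128, 0.048, 0.099, 1.622, 0, 1.443], TCP at [0.525, -0, 0.248] pointing down, gripper open.
Joint ranges: [-2.91, 2.91], [-0.99, 1.94], [-1.21, 1.42], [-2.12, 2.29], [-1.49, 1.47], [-3.14, 3.14]. Speed limits (rad/s): [2.79, 2.79, 3.14, 3.14, 3.14, 3.14].

### API

Orientations are given as a 3x3 rotation matrix whose columns are the frame's x, y, z axes.
In Python, from rig import get_obs, optics, job gives the robot as it stands.
- The arm moves only by the tool drive_tool, never from a script. Its argument "increments" is text: rows parted by semicolons, each of 5 numbers parted by spaces: the shift along the tool's x, y, z in m, then the turn about the tool's z in degrees, then the finger opening in m, from 0 to 0.0854. In form: tx ty tz spin claw; .... A call has 1 to 10 rows; each row is the pose to reach, as a shift and turn from the pose commanded when the call began, along the tool's axes at that moment; what a row does not reach only later rows make up. A row lasts 1/12 s, in which the tool goes at most 41.7 mm and 7.16 degrees, less where a joint would pass 70% of its speed; a pose out of reach is approached as far as the arm can. A call with a gripper value outside its range is refused whole. The fingers move at their own pace and stop on an object; "newtons" is the grip in N (left out, the last holds). Time passes only in rows, so rows that repeat a pose let the fingers close. It gives the time, the measured TCP pose, the force, the opening and the grip force at its end, in the units of the state.
- get_obs(): the state, without advancing time (a new reading comes with each control period).
- optics.camera(name): name is "scene" or "side" or "wrist"; returns a dict with "image" (420x560x3 uint8, red, green, blue), "range_z" (420x560 float32, m along the optical axis (not along the pixel's ray), 0 where there is no reading), "fx", "fy", "cx", "cy" (pixels), "dist" ([k1, k2, p1, p2, k3] as OpenCV has them; the pictures are not rectified), "T" (4x4, takes a point from camera to world coordinates); the wrist camera has in their place "T_tool_cam" (4x4, takes a point from camera to tool coordinates, whose origin is the TCP and whose axes are the flange's). Camera axes: x right, y up, looking along -z (the intrinsics and any distortion apply to the point x, -y, -z); pixel columns grow to the right and rows downward; lengths in m; the calibration is good to about 2 mm. A picture is of the moment at which its call begins: read the wrist's pose just before it.
- job.finish_job(): hands the job in; it is judged then, once.
Trained networks look in a picture, given as the dict that the camera call returned (one of the last four; its "shot" number tells which), for a name from the list of things; names that differ only in an ending like _2 or _b are one class to them, and where a whole thing is asked for, a point or a joint stands for the part that bears it (a point fixed in the world has none). Each returns a list of dicts, best first, with "p" (0 to 1); they miss things now and then, are a little off and sometimes report something else, mostly with a low value. They report only what shows in the picture. A call takes as long as a camera call. They do not tell look-alikes from the thing itself.
- optics.silhouettes(thing, picture): "mask" (420x560 bool, what is visible of it) and "extent" ([left, top, width, height] in pixels, round what is visible of it).
The state is a dict: "clock": time; "joint_pos": joint angles; "dq": joint speeds; "effort": joint torques, N m; "position": TCP position; "tool_rot": TCP orientation; "ft_force": force on the tool from outside, world axes, zero at the start; "wrist_torque": the same for the moment, N m; "finger_gap": finger opening in m; "grip_force": force on a finger pad.
Only numpy, scipy, OpenCV 4.12 (cv2) and the standard library are available. Lean on these libraries where they do the work, as an engineer would, in place of code of your own. Each camera call takes 0.05 s, during which the arm holds its last target. There are 200 camera calls.

### The job

Take the cordless handpiece out of the parking rack and drop it handle-first through the ring of the charging stand, turning it gently by feel until the ribs under its head fall into the notches and the head sits fully home; then let go. Press and twist lightly (a few newtons are plenty, 40 N on the stand is too much), and leave everything else on the bench where it is.

Things in the scene. Friction and masses are not known exactly. Their poses are not given: they have to be found in the camera images.
- handpiece: cordless handpiece, 0.2-0.34 kg, upright, handle down. Origin on its axis at the flange's underside, z up. Below: round handle 26 mm across, 90 mm long, its last 10 mm tapering to 18 mm. Above: flange 52 mm across, 0 to 6 mm; head to 44 mm; nose 20 mm across, to 62 mm. Four ribs under the flange along +-x, +-y: 6 mm wide, 6 mm high, reaching 24 mm from the axis. Starts standing on its ribs in either rack hole
- head (a point): centre of the handpiece's square head, the part to grip: 36 x 36 mm, 38 mm high, faces normal to the handpiece's x and y; 25 mm above the handpiece's origin, same axes
- rack: fixed parking rack, origin at the centre of its underside, z up; flat top plate 80 (x) x 170 (y) mm, 12 mm thick, upper face 106 mm above the bench, two plain 35 mm holes at y = +45 mm and -45 mm; aluminium ends and floor. With the handpiece parked, its flange's underside is 112 mm above the bench
- seat (a point): centre of the ring's mouth, in its upper face, 112 mm above the bench, z up. The aluminium insert in the ring is flush with it: throat 29 mm across, 20 mm deep, and four radial notches, 90 degrees apart, 11 mm wide, 8 mm deep. Their angle is different each time and not measured. Ribs off the notches: handpiece origin stands 6 mm above this point; ribs in: level with it, fully home
- stand: fixed charging stand; origin at the centre of its underside, z up; base 130 x 120 x 14 mm, two posts at y = +-40 mm, and between them the white ring, 68 mm outer diameter, upper face 112 mm above the bench, empty below down to the base. The notched insert does not turn in use; its angle is unrelated to the stand's axes
- plug: a low black rubber plug (round head 44 mm across, 7 mm high) closing the rack's other hole; bystander, not to be disturbed
- arch: a plaster dental arch model, horseshoe about 68 mm wide, 28 mm high; bystander, not to be disturbed
- vial: a small jar, 32 mm across, 60 mm high; bystander, not to be disturbed
- bowl: a rubber mixing bowl, 80 mm across, 50 mm high; bystander, not to be disturbed
- spatula: a plaster spatula lying on the bench, 170 mm long; bystander, not to be disturbed
- waxpot: an aluminium wax tin, 60 mm across, 50 mm high; bystander, not to be disturbed
- calipers: a steel caliper lying on the bench, 150 mm long; bystander, not to be disturbed
Mind the look-alikes: they are no part of the job. Of the things like the handpiece, leave any that is yellow; of the rest the smaller one is meant.

How it is judged:
By the outcome, as a careful person would: the job done as asked, in the order asked, and still so for the second after the job is handed in, with the robot touching nothing.
It also fails if it takes over 70 s, if anything falls off the work surface, if the arm or the gripper's body presses on something with over 40 N, if the wrist force passes 120 N, or if a joint passes its speed limit or range.

## Working session

There is one attempt and no reset: what is moved stays moved. The work goes in short steps, Python scripts to look and compute and a tool call to move; the robot and the scene stay as the last step left them, time stands still between calls to the robot, and variables do not carry over. Pictures are saved under pics/ and viewed, at most 10 in all, crops included, and the job is handed in when it is done.

Besides the shell and the picture viewer there is one more tool, called as a command line: name --argument value ..., lists and objects as JSON in quotes. drive_tool: Moves the arm, as the interface text tells. Its arguments: {"type":"object","properties":{"increments":{"type":"string"},"newtons":{"type":"number"}},"required":["increments"]}

```bash
mkdir -p pics; cat > h.py <<'E'
import numpy as np, cv2
from rig import get_obs, optics, job
def cloud(c, T=None):
    z=c["range_z"]; v,u=np.mgrid[0:420,0:560]
    K=np.array([[c["fx"],0,c["cx"]],[0,c["fy"],c["cy"]],[0,0,1]])
    p=cv2.undistortPoints(np.stack([u,v],-1).reshape(-1,1,2).astype(np.float64),K,np.array(c["dist"],float)).reshape(420,560,2)
    P=np.stack([p[...,0]*z,-p[...,1]*z,-z,np.ones_like(z)],-1)
    if T is None: T=c["T"]
    W=P@np.array(T).T
    W[z==0]=np.nan
    return W[...,:3]
def wrist():
    o=get_obs(); c=optics.camera("wrist")
    M=np.eye(4); M[:3,:3]=o["tool_rot"]; M[:3,3]=o["position"]
    return c, cloud(c,M@np.array(c["T_tool_cam"])), o
def save(n,c): cv2.imwrite("pics/"+n,c["image"][...,::-1])
E
python3 - <<'E'
from h import *
o=get_obs(); print({k:np.round(v,3).tolist() for k,v in o.items()})
ims=[]
for n in ["scene","side"]:
    c=optics.camera(n); W=cloud(c); ims.append(c["image"])
    for t in ["handpiece","rack","stand","plug","seat"]:
        try: L=optics.silhouettes(t,c)
        except Exception as e: print(t,e); continue
        for d in L:
            P=W[d["mask"]]; P=P[~np.isnan(P[:,0])]
            if len(P)==0: continue
            top=P[P[:,2]>P[:,2].max()-.015]
            print(n,t,round(d["p"],2),d["extent"],np.round(np.median(P,0),3),"max",np.round(P[:,2].max(),3),"topmed",np.round(np.median(top,0),3), np.median(c["image"][d["mask"]],0))
m=np.vstack(ims); 
for n,i in zip("ab",ims): cv2.imwrite(f"pics/{n}.png",cv2.resize(i,(784,588))[...,::-1])
E
```

```text
{'clock': 0.0, 'joint_pos': [-0.128, 0.049, 0.098, 1.622, 0.0, 1.443], 'dq': [0.001, 0.002, 0.001, -0.0, 0.002, 0.001], 'effort': [0.0, -33.878, 32.002, 0.02, -0.0, 0.0], 'position': [0.524, 0.0, 0.247], 'tool_rot': [[0.0, 1.0, -0.002], [1.0, -0.0, 0.0], [0.0, -0.002, -1.0]], 'ft_force': [0.744, -0.359, 0.496], 'wrist_torque': [-0.004, 0.05, 0.015], 'grip_force': 0.0, 'finger_gap': 0.086}
scene handpiece 0.97 [301.5, 150.4, 21.2, 41.6] [0.546 0.115 0.141] max 0.174 topmed [0.539 0.121 0.163] [85. 81. 82.]
scene handpiece 0.85 [323.2, 181.9, 23.6, 36.7] [0.643 0.114 0.11 ] max 0.153 topmed [0.638 0.12  0.145] [109.5  98.5  36. ]
scene handpiece 0.61 [257.4, 121.9, 30.3, 54.6] [0.428 0.069 0.091] max 0.329 topmed [0.548 0.018 0.329] [42. 39. 40.]
scene rack 0.6 [290.4, 139.5, 66.7, 67.6] [0.549 0.157 0.09 ] max 0.154 topmed [0.545 0.139 0.152] [92. 89. 90.]
scene stand 0.88 [184.3, 206.4, 63.3, 68.0] [ 0.54  -0.174  0.015] max 0.115 topmed [ 0.53  -0.171  0.111] [25. 24. 25.]
scene plug 0.47 [330.4, 148.6, 17.1, 12.0] [0.537 0.211 0.111] max 0.115 topmed [0.537 0.211 0.111] [26. 25. 24
[... 365 characters left out ...]
ide handpiece 0.81 [289.6, 236.7, 30.2, 52.0] [0.409 0.1   0.155] max 0.211 topmed [0.416 0.089 0.202] [68. 67. 67.]
side rack 0.91 [215.4, 238.8, 70.7, 66.3] [0.516 0.185 0.101] max 0.132 topmed [0.555 0.139 0.132] [109. 109. 108.]
side stand 0.87 [303.4, 180.3, 52.3, 51.8] [ 0.519 -0.154  0.014] max 0.115 topmed [ 0.523 -0.165  0.109] [29. 28. 29.]
side plug 0.56 [231.1, 256.7, 14.5, 20.6] [0.531 0.218 0.112] max 0.117 topmed [0.531 0.218 0.112] [32. 33. 31.]
side seat 0.79 [300.7, 179.0, 57.8, 51.7] [ 0.518 -0.154  0.014] max 0.298 topmed [ 0.451 -0.007  0.296] [31. 30. 31.]
side seat 0.58 [231.6, 258.7, 17.9, 18.8] [0.531 0.217 0.112] max 0.117 topmed [0.531 0.217 0.112] [32.  34.  31.5]
```

View pics/a.png

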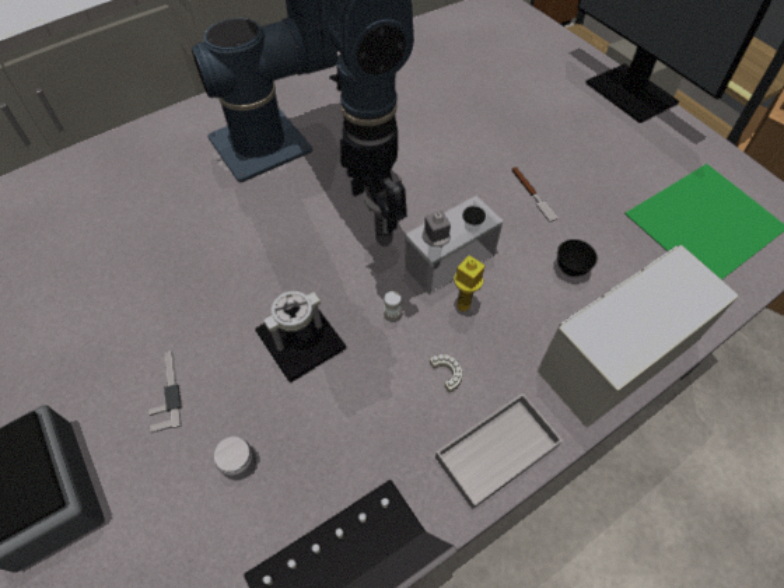

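View pics/b.png

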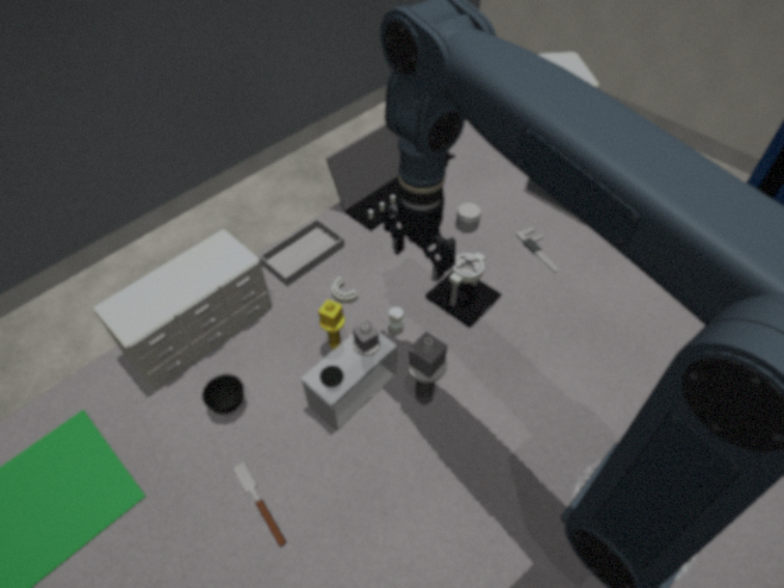

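The scene view shows the grey target in the rack at (437,228), the plug at (474,215), yellow look-alike at (470,275), and the stand ring at (292,310). The side view shows the larger grey look-alike at (428,355), standing nearer the robot. Next I go above the rack.

drive_tool --increments "0.04 0.01 -0.02 0 0.085; 0.08 0.01 -0.04 0 0.085; 0.12 0.01 -0.04 0 0.085; 0.125 0.01 -0.04 0 0.085; 0.125 0.01 -0.04 0 0.085; 0.125 0.01 -0.04 0 0.085"

```text
clock: 1.1
position: [0.5349, 0.1254, 0.2881]
tool_rot: [[-0.002, 1.0, -0.0], [1.0, 0.002, -0.001], [-0.001, -0.0, -1.0]]
ft_force: [-0.1, -0.0, -0.2]
finger_gap: 0.0853
grip_force: 0.0
```

```bash
cat > lk.py <<'E'
from h import *
import sys
c,W,o=wrist(); save(sys.argv[1],c)
print(np.round(o["position"],4),np.round(np.array(c["T_tool_cam"]),3).tolist(), np.round(o["tool_rot"],3).tolist())
np.savez("last.npz",W=W,im=c["image"])
for t in sys.argv[2:]:
    for d in optics.silhouettes(t,c):
        P=W[d["mask"]]; P=P[~np.isnan(P[:,0])]
        if len(P)<20: continue
        print(t,round(d["p"],2),np.round(d["extent"]),np.round(np.median(P,0),3),np.round(P.min(0),3),np.round(P.max(0),3))
E
python3 lk.py w1.png handpiece rack
```

```text
[0.5349 0.1254 0.2881] [[0.001, 0.957, 0.292, 0.074], [1.0, -0.001, 0.0, -0.0], [0.0, 0.292, -0.957, -0.126], [0.0, 0.0, 0.0, 1.0]] [[-0.002, 1.0, -0.0], [1.0, 0.002, -0.001], [-0.001, -0.0, -1.0]]
handpiece 0.97 [358. 156.  69.  65.] [0.629 0.129 0.132] [ 0.61   0.06  -0.002] [0.715 0.149 0.153]
handpiece 0.77 [253. 163.  60.  64.] [0.536 0.131 0.155] [0.508 0.087 0.104] [0.563 0.15  0.175]
handpiece 0.61 [ 76. 186. 121. 112.] [0.428 0.097 0.179] [ 0.279 -0.052 -0.002] [0.492 0.136 0.289]
rack 0.59 [226.  29. 101. 202.] [0.534 0.181 0.106] [ 0.477  0.041 -0.002] [0.576 0.254 0.156]
rack 0.58 [224. 332.  98.  48.] [ 0.529 -0.131  0.014] [ 0.458 -0.179 -0.001] [0.593 0.136 0.346]
```

View pics/w1.png

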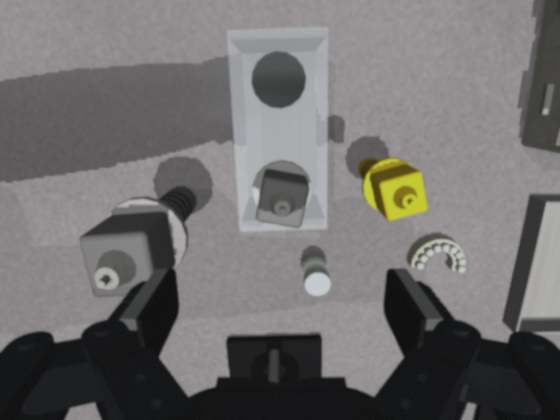

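The wrist view shows the target's head at (283,195) in the rack, slightly yawed. The big grey one is at (135,250), yellow at (400,190), and the plug at (278,78). I'll fit the head top and nose.

```bash
cat > fit.py <<'E'
from h import *
d=np.load("last.npz"); W=d["W"]
def sel(x,y,r,z0,z1):
    m=(abs(W[...,0]-x)<r)&(abs(W[...,1]-y)<r)&(W[...,2]>z0)&(W[...,2]<z1); return W[m]
P=sel(.535,.13,.045,.15,.162); N=sel(.535,.13,.045,.168,.185)
r=cv2.minAreaRect((P[:,:2]*1000).astype(np.float32)); print(len(P),r,np.round(P[:,2].mean(),4),P[:,:2].mean(0))
print("nose",len(N),np.round(N.mean(0),4),N[:,:2].min(0),N[:,:2].max(0))
F=sel(.535,.13,.045,.112,.121); print("flange",len(F),F.min(0),F.max(0))
E
python3 fit.py
```

```text
1826 ((535.4089965820312, 123.8907470703125), (36.1109619140625, 35.97957229614258), 79.41213989257812) 0.1559 [0.5354114  0.12585193]
nose 124 [0.5355 0.1243 0.17  ] [0.53056118 0.11813528] [0.54138309 0.12969876]
flange 700 [0.50999591 0.10882068 0.1124691 ] [0.56066008 0.14976251 0.12063505]
```

drive_tool --increments "-0.0015 0.0005 0 5 0.07; -0.0015 0.0005 0.03 10.6 0.065; -0.0015 0.0005 0.06 10.6 0.065; -0.0015 0.0005 0.09 10.6 0.065; -0.0015 0.0005 0.12 10.6 0.065; -0.0015 0.0005 0.14 10.6 0.065; -0.0015 0.0005 0.146 10.6 0.065; -0.0015 0.0005 0.146 10.6 0.065; -0.0015 0.0005 0.146 10.6 0.065"

```text
clock: 2.0
position: [0.5358, 0.1227, 0.143]
tool_rot: [[0.185, 0.983, 0.001], [0.983, -0.185, -0.0], [0.0, 0.001, -1.0]]
ft_force: [-0.1, 0.0, -0.1]
finger_gap: 0.065
grip_force: 0.0
```

drive_tool --increments "0 0 0 0 0.05; 0 0 0 0 0.04; 0 0 0 0 0.03; 0 0 0 0 0.03; 0 0 0 0 0.03; 0 0 0 0 0.03; 0 0 0 0 0.03" --newtons 40

```text
clock: 2.58
position: [0.5368, 0.1236, 0.1448]
tool_rot: [[0.184, 0.983, 0.004], [0.983, -0.184, 0.0], [0.001, 0.004, -1.0]]
ft_force: [-1.0, -0.3, 5.9]
finger_gap: 0.0354
grip_force: 41.3
```

drive_tool --increments "0 0 -0.01 0 0.03; 0 0 -0.03 0 0.03; 0 0 -0.06 0 0.03; 0 0 -0.09 0 0.03; 0 0 -0.12 0 0.03; 0 0 -0.15 0 0.03; 0 0 -0.15 -5 0.03; 0 0 -0.15 -10.6 0.03; 0 0 -0.15 -10.6 0.03"

```text
clock: 3.33
position: [0.5357, 0.1236, 0.2929]
tool_rot: [[-0.002, 1.0, 0.0], [1.0, 0.002, 0.0], [0.0, 0.0, -1.0]]
ft_force: [-0.3, -0.4, -4.1]
finger_gap: 0.0355
grip_force: 40.9
```

drive_tool --increments "-0.03 0 0 0 0.03; -0.07 0 0 0 0.03; -0.11 0 0 0 0.03; -0.15 0 0 0 0.03; -0.19 0 0 0 0.03; -0.23 0 0 0 0.03; -0.27 0 0 0 0.03; -0.31 0 0 0 0.03; -0.35 0 0 0 0.03; -0.38 0 0 0 0.03"

```text
clock: 4.17
position: [0.5345, -0.2596, 0.2908]
tool_rot: [[0.005, 1.0, -0.002], [1.0, -0.005, 0.0], [0.0, -0.002, -1.0]]
ft_force: [0.9, -0.4, -3.0]
finger_gap: 0.0353
grip_force: 40.7
```

drive_tool --increments "0 0 0 0 0.03; 0 0 0 0 0.03; 0 0 0 0 0.03; 0 0 0 0 0.03"

```text
clock: 4.5
position: [0.5354, -0.2553, 0.2919]
tool_rot: [[-0.0, 1.0, -0.001], [1.0, 0.0, 0.001], [0.001, -0.001, -1.0]]
ft_force: [-0.2, 0.3, -3.4]
finger_gap: 0.0356
grip_force: 40.9
```

```bash
python3 lk.py w2.png stand seat
```

```text
[ 0.5354 -0.2553  0.2919] [[0.001, 0.957, 0.292, 0.074], [1.0, -0.001, 0.0, -0.0], [0.0, 0.292, -0.957, -0.126], [0.0, 0.0, 0.0, 1.0]] [[-0.0, 1.0, -0.001], [1.0, 0.0, 0.001], [0.001, -0.001, -1.0]]
stand 0.67 [210.  21. 128. 126.] [ 0.529 -0.167  0.015] [ 0.459 -0.232 -0.002] [ 0.596 -0.098  0.115]
seat 0.88 [210.  17. 126. 128.] [ 0.529 -0.167  0.015] [ 0.459 -0.231 -0.001] [ 0.594 -0.105  0.115]
```

View pics/w2.png

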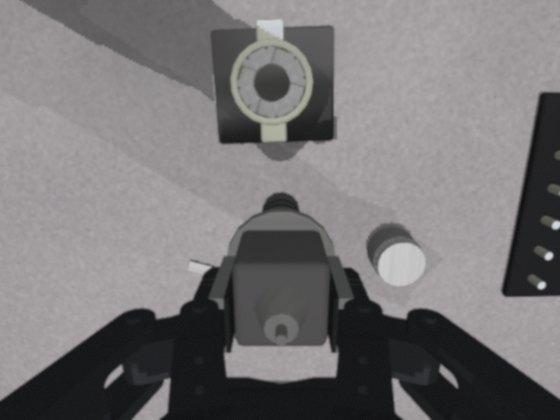

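The ring is clear at (272,82), with faint radial notches in the insert and the held handpiece below it. Now I measure the ring centre and notch angle, plus the held head's pose.

```bash
cat > ring.py <<'E'
from h import *
d=np.load("last.npz"); W=d["W"]; im=d["im"]
x,y,z=W[...,0],W[...,1],W[...,2]
m=(abs(x-.53)<.05)&(abs(y+.168)<.034)&(z>.109)&(z<.117)
P=W[m]; print("z top",np.median(P[:,2]),len(P))
c,_=cv2.minEnclosingCircle((P[:,:2]*1000).astype(np.float32)); 
# algebraic outer-circle fit
h=cv2.convexHull((P[:,:2]).astype(np.float32))[:,0]
b=np.array([.53,-.168])
r=np.hypot(*(P[:,:2]-b).T); print("enclosing",c,_)
# inner circle: throat from hole (low z) centroid, by ring pixels: grid-based radial edge fit
a=np.degrees(np.arctan2(P[:,1]-b[1],P[:,0]-b[0]))
for it in range(5):
    a=np.arctan2(P[:,1]-b[1],P[:,0]-b[0]); r=np.hypot(*(P[:,:2]-b).T)
    E=[];
    for k in np.arange(-np.pi,np.pi,.1):
        s=abs(np.angle(np.exp(1j*(a-k))))<.05
        if s.sum()>8 and abs(abs(np.sin(k)))<.85: E.append([k,np.percentile(r[s],99)])
    E=np.array(E); A=np.c_[np.cos(E[:,0]),np.sin(E[:,0]),np.ones(len(E))]
    q=np.linalg.lstsq(A,E[:,1],rcond=None)[0]; b=b+q[:2]
print("centre",b,"R",q[2])
# notch angle: per angle mod 90, mean z for 16<r<23 mm
X=np.hypot(x-b[0],y-b[1]); A=np.degrees(np.arctan2(y-b[1],x-b[0]))
s=(X>.0165)&(X<.0225)&(z>.095)&(z<.12); g=im.mean(2)
for k in range(0,90,5):
    t=s&(abs((A-k+45)%90-45)<4); print(k,t.sum(),round(z[t].mean()*1000,1),round(z[t].min()*1000,1),round(g[t].mean(),1))
t=s; w=np.clip(.112-z[t],0,.01); 
print("depth angle",np.degrees(np.angle((w*np.exp(4j*np.radians(A[t]))).sum()))/4)
w=g[t].mean()-g[t]; print("dark angle",np.degrees(np.angle((w*np.exp(4j*np.radians(A[t]))).sum()))/4)
# held head
H=W[(abs(x-.535)<.03)&(abs(y+.255)<.03)&(z>.2)]
print("held z hist",np.histogram(H[:,2],bins=np.arange(.2,.35,.006)))
E
python3 ring.py
python3 -c "
import cv2
i=cv2.imread('pics/w2.png')[20:150,200:345]; cv2.imwrite('pics/w2c.png',cv2.resize(i,None,fx=4,fy=4,interpolation=2))"
```

```text
z top 0.11203971059487072 3506
enclosing (526.988525390625, -168.48770141601562) 34.051185607910156
centre [ 0.52730384 -0.16883032] R 0.03333084578457258
0 104 109.7 102.7 138.5
5 105 112.0 103.8 144.9
10 100 112.1 110.5 149.0
15 101 112.1 110.1 147.8
20 102 112.0 110.1 145.2
25 104 112.0 110.3 144.1
30 101 112.1 110.2 144.0
35 103 112.2 110.2 145.1
40 107 112.2 109.8 147.4
45 103 112.2 110.5 147.2
50 105 111.7 103.2 142.4
55 106 108.5 101.7 137.9
60 97 104.7 101.7 141.3
65 98 104.1 102.1 144.9
70 98 104.1 102.1 146.0
75 98 104.1 102.1 146.0
80 98 104.0 102.1 144.6
85 99 105.3 102.5 140.1
depth angle -18.306312423142998
dark angle -23.017997427970993
held z hist (array([ 105,   81,   45,    0,    0,    0,    0,    0,    0,   15, 1716,
        328,  402,  576,  839,  920, 1717, 6223, 1912, 1533, 1086, 1003,
        473,  697]), array([0.2  , 0.206, 0.212, 0.218, 0.224, 0.23 , 0.236, 0.242, 0.248,
       0.254, 0.26 , 0.266, 0.272, 0.278, 0.284, 0.29 , 0.296, 0.302,
       0.308, 0.314, 0.32 , 0.326, 0.332, 0.338, 0.344]))
```

View pics/w2c.png

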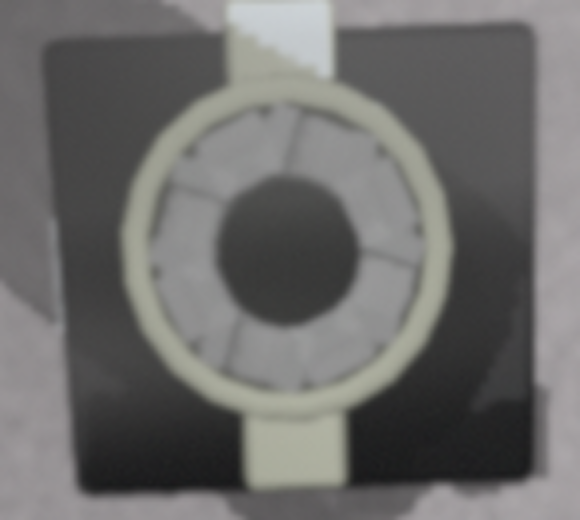

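The notches sit at about −18° (mod 90) and the ring centre at about (0.527, −0.1687). Next, the held head and nose positions in the same camera.

```bash
python3 - <<'E'
from h import *
W=np.load("last.npz")["W"]; x,y,z=W[...,0],W[...,1],W[...,2]
v,u=np.mgrid[0:420,0:560]
H=W[(u>225)&(u<340)&(v>225)&(v<350)&(z>.298)&(z<.31)&(abs(x-.5355)<.0205)]
print(len(H),cv2.minAreaRect((H[:,:2]*1000).astype(np.float32)),H[:,:2].min(0),H[:,:2].max(0))
A=np.c_[H,np.ones(len(H))]; q=np.linalg.lstsq(np.c_[H[:,:2]-H[:,:2].mean(0),np.ones(len(H))],H[:,2],rcond=None)[0]; print("tilt deg,ztop",np.degrees(q[:2]),q[2])
N=W[(z>.319)&(abs(x-.5355)<.011)&(u>255)&(u<305)&(v>305)&(v<350)]; print("nose",len(N),N.min(0),N.max(0),N.mean(0))
for a,b in ((.316,.32),(.32,.324),(.324,.33)):
  t=N[(N[:,2]>a)&(N[:,2]<b)]; print(len(t), t.mean(0) if len(t) else 0)
F=W[(v<240)&(v>200)&(u>220)&(u<345)&(z>.25)&(z<.275)]; print("flange",len(F),F.min(0),F.max(0),np.median(F[:,2]))
E
```

```text
7378 ((535.5850219726562, -255.08827209472656), (40.92420196533203, 36.481422424316406), 0.31281182169914246) [ 0.51506771 -0.27325119] [ 0.5559932  -0.23676818]
tilt deg,ztop [-0.06397301 -1.76267262] 0.30337080112292436
nose 146 [ 0.53348747 -0.2577389   0.31901904] [ 0.53705792 -0.2529535   0.32256428] [ 0.53528622 -0.25498591  0.32092388]
21 [ 0.53532826 -0.2541388   0.31950257]
125 [ 0.53527915 -0.25512823  0.32116266]
0 0
flange 1961 [ 0.51215858 -0.24457985  0.25898455] [ 0.55839294 -0.229482    0.27499988] 0.2652210809953246
```

drive_tool --increments "0.03 -0.004 0 5 0.03; 0.06 -0.0083 0 10 0.03; 0.0865 -0.0083 0 15 0.03; 0.0865 -0.0083 0.02 18 0.03; 0.0865 -0.0083 0.04 18 0.03; 0.0865 -0.0083 0.05 18 0.03; 0.0865 -0.0083 0.055 18 0.03; 0.0865 -0.0083 0.06 18 0.03; 0.0865 -0.0083 0.065 18 0.03; 0.0865 -0.0083 0.065 18 0.03"

```text
clock: 5.48
position: [0.5271, -0.1702, 0.2268]
tool_rot: [[0.309, 0.951, -0.001], [0.951, -0.309, 0.0], [0.0, -0.001, -1.0]]
ft_force: [-0.0, 0.2, -2.9]
finger_gap: 0.0355
grip_force: 41.0
```

drive_tool --increments "0 0 0.004 0 0.03; 0 0 0.008 0 0.03; 0 0 0.012 0 0.03; 0 0 0.012 0 0.03"

```text
clock: 5.82
position: [0.5271, -0.1699, 0.2144]
tool_rot: [[0.309, 0.951, -0.001], [0.951, -0.309, 0.001], [0.0, -0.001, -1.0]]
ft_force: [0.2, 1.0, -3.5]
finger_gap: 0.0353
grip_force: 41.1
```

drive_tool --increments "0.001 -0.0003 0.004 0 0.03; 0.001 -0.0003 0.01 0 0.03; 0.001 -0.0003 0.016 0 0.03; 0.001 -0.0003 0.022 0 0.03; 0.001 -0.0003 0.028 0 0.03; 0.001 -0.0003 0.03 0 0.03; 0.001 -0.0003 0.03 0 0.03"

```text
clock: 6.4
position: [0.5266, -0.1688, 0.184]
tool_rot: [[0.309, 0.951, -0.002], [0.951, -0.309, 0.001], [0.0, -0.002, -1.0]]
ft_force: [-0.3, 0.2, -2.3]
finger_gap: 0.0356
grip_force: 41.1
```

drive_tool --increments "0 0 0.006 0 0.03; 0 0 0.012 0 0.03; 0 0 0.018 0 0.03; 0 0 0.024 0 0.03; 0 0 0.03 0 0.03; 0 0 0.03 0 0.03"

```text
clock: 6.9
position: [0.5262, -0.1685, 0.1532]
tool_rot: [[0.309, 0.951, -0.003], [0.951, -0.309, 0.001], [0.0, -0.003, -1.0]]
ft_force: [0.4, 0.9, -2.9]
finger_gap: 0.0353
grip_force: 41.1
```

drive_tool --increments "0 0 0.001 0 0.03; 0 0 0.002 0 0.03; 0 0 0.003 0 0.03; 0 0 0.004 0 0.03; 0 0 0.004 0 0.03"

```text
clock: 7.32
position: [0.5273, -0.169, 0.1514]
tool_rot: [[0.309, 0.951, 0.0], [0.951, -0.309, -0.0], [-0.0, 0.0, -1.0]]
ft_force: [0.4, 1.0, -3.1]
finger_gap: 0.0353
grip_force: 41.1
```

drive_tool --increments "0 0 0.001 0 0.03; 0 0 0.002 0 0.03; 0 0 0.003 0 0.03; 0 0 0.003 0 0.03; 0 0 0.003 0 0.03"

```text
clock: 7.73
position: [0.5271, -0.1689, 0.1482]
tool_rot: [[0.309, 0.951, -0.0], [0.951, -0.309, 0.0], [0.0, -0.0, -1.0]]
ft_force: [0.4, -0.6, -3.2]
finger_gap: 0.0354
grip_force: 41.1
```

Origin is now at about 0.1157, below the 0.118 rib-off height, with no contact force, so the ribs are entering the notches.

drive_tool --increments "0 0 0.001 0 0.03; 0 0 0.002 0 0.03; 0 0 0.003 0 0.03; 0 0 0.003 0 0.03; 0 0 0.003 0 0.03"

```text
clock: 8.15
position: [0.5271, -0.1689, 0.1451]
tool_rot: [[0.309, 0.951, -0.0], [0.951, -0.309, 0.0], [0.0, -0.0, -1.0]]
ft_force: [-0.1, -0.3, -4.0]
finger_gap: 0.0354
grip_force: 41.1
```

drive_tool --increments "0 0 0.0005 0 0.03; 0 0 0.001 0 0.03; 0 0 0.001 0 0.03; 0 0 0.001 0 0.03"

```text
clock: 8.48
position: [0.5273, -0.169, 0.1449]
tool_rot: [[0.309, 0.951, 0.0], [0.951, -0.309, -0.0], [-0.0, 0.0, -1.0]]
ft_force: [-1.0, 1.0, 0.7]
finger_gap: 0.0356
grip_force: 41.5
```

Contact came at TCP z 0.1449, exactly the home height (origin 0.112). Release and retreat.

drive_tool --increments "0 0 0 0 0.042; 0 0 0 0 0.055; 0 0 0 0 0.065; 0 0 0 0 0.065; 0 0 0 0 0.065; 0 0 -0.02 0 0.065; 0 0 -0.05 0 0.065; 0 0 -0.09 0 0.065; 0 0 -0.13 0 0.065"

```text
clock: 9.23
position: [0.5264, -0.1686, 0.2745]
tool_rot: [[0.309, 0.951, -0.003], [0.951, -0.309, 0.001], [0.0, -0.003, -1.0]]
ft_force: [1.0, -0.8, 1.0]
finger_gap: 0.0646
grip_force: 0.0
```

drive_tool --increments "-0.03 0 -0.01 0 0.065; -0.06 0 -0.01 -6 0.065; -0.07 0 -0.01 -12 0.065; -0.07 0 -0.01 -18 0.065; -0.07 0 -0.01 -18 0.065; -0.07 0 -0.01 -18 0.065"

```text
clock: 9.73
position: [0.5056, -0.2357, 0.2843]
tool_rot: [[0.003, 1.0, 0.0], [1.0, -0.003, 0.0], [0.0, 0.0, -1.0]]
ft_force: [-0.5, 0.3, -0.4]
finger_gap: 0.0649
grip_force: 0.0
```

```bash
python3 lk.py w3.png handpiece; python3 - <<'E'
from h import *
W=np.load("last.npz")["W"]; x,y,z=W[...,0],W[...,1],W[...,2]
H=W[(np.hypot(x-.527,y+.169)<.035)&(z>.1)]
h,e=np.histogram(H[:,2],bins=np.arange(.1,.2,.002)); print([(round(b,3),n) for b,n in zip(e,h) if n])
E
```

```text
[ 0.5056 -0.2357  0.2843] [[0.001, 0.957, 0.292, 0.074], [1.0, -0.001, 0.0, -0.0], [0.0, 0.292, -0.957, -0.126], [0.0, 0.0, 0.0, 1.0]] [[0.003, 1.0, 0.0], [1.0, -0.003, 0.0], [0.0, 0.0, -1.0]]
[(np.float64(0.1), np.int64(5)), (np.float64(0.102), np.int64(70)), (np.float64(0.104), np.int64(62)), (np.float64(0.106), np.int64(65)), (np.float64(0.108), np.int64(67)), (np.float64(0.11), np.int64(1002)), (np.float64(0.112), np.int64(851)), (np.float64(0.114), np.int64(11)), (np.float64(0.116), np.int64(351)), (np.float64(0.118), np.int64(402)), (np.float64(0.12), np.int64(4)), (np.float64(0.122), np.int64(3)), (np.float64(0.124), np.int64(1)), (np.float64(0.126), np.int64(1)), (np.float64(0.128), np.int64(3)), (np.float64(0.13), np.int64(2)), (np.float64(0.132), np.int64(1)), (np.float64(0.134), np.int64(2)), (np.float64(0.136), np.int64(3)), (np.float64(0.138), np.int64(1)), (np.float64(0.14), np.int64(2)), (np.float64(0.142), np.int64(1)), (np.float64(0.144), np.int64(2)), (np.float64(0.146), np.int64(3)), (np.float64(0.148), np.int64(4)), (np.float64(0.15), np.int64(3)), (np.float64(0.152), np.int64(97)), (np.float64(0.154), np.int64(1008)), (np.float64(0.156), np.int64(1042)), (np.float64(0.158), np.int64(85)), (np.float64(0.16), np.int64(71)), (np.float64(0.162), np.int64(63)), (np.float64(0.164), np.int64(56)), (np.float64(0.166), np.int64(141)), (np.float64(0.168), np.int64(145)), (np.float64(0.17), np.int64(2)), (np.float64(0.172), np.int64(18)), (np.float64(0.174), np.int64(16))]
```

View pics/w3.png

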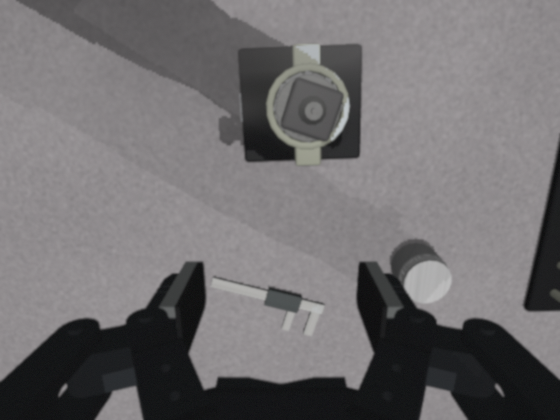

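The picture shows the handpiece upright in the ring at (312,107). Its flange top is at 0.118 and head top at 0.156, so it is fully home, and the gripper is clear.

```bash
python3 -c "
from rig import job; print(job.finish_job())"
```

```text
the job is handed in; nothing more can be done
None
```

The smaller grey handpiece is fully home in the charging stand with its ribs in the notches, let go and standing upright. I aligned the ribs from the camera's reading of the notch angle, and they dropped in without any twisting. The job was handed in at about 10 s; the final pictures and force readings showed no problem, but no verdict came back.

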